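# Nest two valve parts and hold the sprung retaining arm on its stop

## Robot

A 7-joint arm with a two-finger parallel gripper is mounted at the origin on the work surface. World frame = base frame: x ahead of the robot, y to its left, z up, the work surface at z = 0. Lengths are in m, angles in rad, forces in N, time in s.
With the tool pointing down it reaches from about 0.425 to 0.875 m from the base axis. Payload 4.7 kg.
Tool frame: the origin (TCP) lies midway between the tips of the shut fingers; the grasp point (between the pads) lies 19 mm behind it (r.pinch_z is the distance from the TCP to the grasp point, in m); y points along the fingers, x is the direction in which the jaws open and shut, and the axes are right-handed (so a half turn about y gives the same grasp; the last joint's range is limited). The gripper opens to 85 mm and grips with 20 to 120 N. Pads are 22 mm wide; open, the fingers measure 114 mm over their backs; the gripper's body (76 mm by 85 mm) begins 54 mm behind the grasp point. The pads swing forward as they close: fully open they stand 13 mm farther back than shut.
Start: joints at [1.316, 0.321, -0.07, 1.45, 0.023, 1.371, -0.057], TCP at [0.173, -0.627, 0.231] pointing down, gripper open.
Joint ranges: [-2.86, 2.86], [-0.3, 2.09], [-1.38, 1.24], [0.06, 2.45], [-1.56, 4.7], [0.09, 2.05], [-2.69, 2.69]. Speed limits (rad/s): [2.57, 2.57, 3.14, 3.14, 3.14, 3.14, 3.14].

## Interface

Orientations are given as a unit quaternion [x, y, z, w].
In Python, from plant import monitor, snapshot, ticket, r gives the robot as it stands.
- The arm moves only by the tool play_rows, never from a script. Its argument "motion" is a list of rows, each a list of 3 entries, a list of its own where there are three numbers: the finger opening in mm, from 0 to 85.4, then the shift along the world's x, y, z in mm, then the turn about the world's z in rad. In form: [[gripper, [tx, ty, tz], twist], ...]. A call has 1 to 12 rows; each row is the pose to reach, as a shift and turn from the pose commanded when the call began; what a row does not reach only later rows make up. A row lasts 1/8 s, in which the tool goes at most 62.5 mm and 10.7 degrees, less where a joint would pass 70% of its speed; a pose out of reach is approached as far as the arm can. A call with a gripper value outside its range is refused whole. The fingers move at their own pace and stop on an object; the grip force is fixed at half the most. Time passes only in rows, so rows that repeat a pose let the fingers close. It gives the time, the measured TCP pose, the force and the opening at its end, in the units of the state.
- monitor.sense(): the state, without advancing time (a new reading comes with each control period).
- snapshot(name): name is "scene" or "top"; returns a dict with "img" (420x560x3 uint8, red, green, blue), "K" (3x3 intrinsics, pixels), "extrinsics" (4x4, takes a point from camera to world coordinates). Camera axes: x right, y down, z forward; pixel columns grow to the right and rows downward; lengths in m; the calibration is good to about 2 mm. A picture is of the moment at which its call begins. There is no depth.
- ticket.job_done(): hands the job in, once; it reports no verdict.
The state is a dict: "clock": time; "joint_pos": joint angles; "qd": joint speeds; "joint_torque": joint torques, N m; "ee_pos": TCP position; "tcp_rot": TCP orientation; "force": force on the tool from outside, world axes, zero at the start; "wrist_torque": the same for the moment, N m; "width": opening from 0.0 (shut) to 1.0 (fully open).
Only numpy, scipy, OpenCV 4.12 (cv2) and the standard library are available. Lean on these libraries where they do the work, as an engineer would, in place of code of your own. Each camera call takes 0.05 s, during which the arm holds its last target. There are 200 camera calls.

## Task

On the injector repair bench, set the round valve body and the oblong valve block each into the nest of its own shape on the fixture, upright and fully home. Then swing the fixture's sprung retaining arm round over both parts until it is against its stop, and finish while still holding it there against its spring with the gripper's fingers: do not let go. Leave the tin, the spanner and the injector where they lie.

Things in the scene. Friction and masses are not known exactly. Their poses are not given: they have to be found in the camera images.
- round_body: Loose round steel valve body, a plain upright cylinder 42 mm in diameter and 50 mm tall with a dark disc on top and a thin dark line round its middle, 0.2 to 0.45 kg, standing on the dark rubber mat at the robot's left. Origin: centre of its underside; z up.
- valve_block: Loose oblong steel valve block, 50 mm (its x) by 30 mm (its y) by 50 mm tall, three small dark ports on top in a row along x, 0.2 to 0.4 kg, standing on the same mat. Origin: centre of its underside; z up.
- nest_round: Fixed aluminium nest block, 66 x 66 x 24 mm tall, on the fixture's base plate, with a round pocket 45 mm in diameter, 15 mm deep, chamfered 2 mm, for the round body. Origin: centre of its underside, 10 mm above the bench; pocket floor 9 mm, block top 24 mm above the origin. Axes parallel to the fixture's. It is either the near or the far nest of the row.
- nest_oblong: Fixed aluminium nest block of the same outer size, with an oblong pocket 53 mm (its x) by 33 mm (its y), 15 mm deep, chamfered 2 mm, for the valve block (either way round). Origin, heights and axes as for nest_round. It takes the other nest place of the row.
- fixture: Fixed fixture: dark steel base plate 280 x 100 x 10 mm with a round pivot body (46 mm over its coils) at the robot's end, two nests and a 14 mm square stop post (at x 190, y 20 mm, top at 82 mm). Origin: on the pivot axis at bench height; x along the row of nests (centres 75 and 143 mm from the pivot), roughly away from the robot; y left of that; z up.
- retainer (a joint): Angle of the sprung retaining arm about the pivot axis, rad, growing anticlockwise seen from above. 0: at rest, pointing 1.35 rad clockwise of the fixture's x, off to the right. 1.35: against its stop, pointing along the fixture's x over both nests. The spring always drives it back to 0: 4 N at the grip pin starts it, 8 N holds it at the stop.
- grip_pin (a point): Centre of the top of the arm's upright grip pin: dark steel, 16 mm diameter, rising 50 mm from the bar's top to 137 mm above the bench, 195 mm from the pivot axis; moves with the arm, its x outwards along the arm. The arm is an aluminium bar 24 mm wide, 207 mm long, 75 to 87 mm above the bench: it passes 6 mm over parts fully home.
- tin: Bystander: steel tin, 60 mm in diameter, 55 mm tall, loose. Origin: centre of its underside. Leave it alone.
- spanner: Bystander: steel spanner 180 mm long lying flat along its x, loose. Leave it alone.
- injector: Bystander: injector lying on its side, 30 mm square body with nozzle, 153 mm long along its x, 30 mm tall, loose. Origin: under the middle of the square body. Leave it alone.

How it is judged:
On the way, in this order (a step that is already met when the one before it is completed fails the run):
1. both parts stand fully home in the nests of their own shape (horizontal distance between round_body and nest_round below 0.004 m and z of round_body in the frame of nest_round below 0.0115 m and angle between each of round_body, valve_block's own z axis and vertical below 0.06 rad and horizontal distance between valve_block and nest_oblong below 0.004 m and z of valve_block in the frame of nest_oblong below 0.0115 m), for 0.2 s.
2. the retaining arm is wound to its stop by the fingers (value of joint retainer above 1.29 rad and contact force between the fingers and retainer above 3 N), for 0.3 s.
At the end, for the whole second after the job is handed in: Both parts upright (0.06 rad) in the nests of their own shape, within 4 mm of centre and 2.5 mm of the pocket floor; retaining arm within 0.06 rad of its stop (joint above 1.29), held there by the fingers with over 3 N, not resting on either part (all of step 1 and all of step 2 and contact force between retainer and round_body below 0.5 N and contact force between retainer and valve_block below 0.5 N); the arm keeps its last pose, push and grip.
It fails at once if the tin is moved by more than 30 mm (distance of tin from where it was at the start of the episode above 0.03 m).
It fails at once if the spanner is moved by more than 30 mm (distance of spanner from where it was at the start of the episode above 0.03 m).
It fails at once if the injector is moved by more than 30 mm (distance of injector from where it was at the start of the episode above 0.03 m).
It also fails if it takes over 67 s, if anything falls off the work surface, if the arm or the gripper's body presses on something with over 40 N, if the wrist force passes 120 N, or if a joint passes its speed limit or range.

## Working session

There is one attempt and no reset: what is moved stays moved. The work goes in short steps, Python scripts to look and compute and a tool call to move; the robot and the scene stay as the last step left them, time stands still between calls to the robot, and variables do not carry over. Pictures are saved under pics/ and viewed, about 8 in all and at most 12, crops included, and the job is handed in when it is done.

Besides the shell and the picture viewer there is one more tool, called after "Request:" as name(argument=value, ...) on one line, values as JSON. play_rows: Moves the arm, as the interface text tells. Its arguments: {"type":"object","properties":{"motion":{"type":"array","items":{"type":"array"}}},"required":["motion"]}

```bash
mkdir -p pics; ls; python3 - <<'E'
from plant import monitor, snapshot, ticket, r
import cv2,numpy as np
s=monitor.sense();print({k:np.round(v,3).tolist() for k,v in s.items()}, r.pinch_z)
for n in("scene","top"):
    d=snapshot(n);cv2.imwrite(f"pics/{n}0.png",cv2.resize(d["img"][:,:,::-1],(800,600),interpolation=cv2.INTER_CUBIC))
    np.savez(f"{n}.npz",K=d["K"],E=d["extrinsics"]);print(n,d["K"].round(1).tolist(),d["extrinsics"].round(3).tolist())
E
```

```text
pics
{'clock': 0.0, 'joint_pos': [1.316, 0.322, -0.07, 1.452, 0.023, 1.371, -0.057], 'qd': [0.001, -0.0, -0.0, 0.0, -0.0, -0.001, -0.001], 'joint_torque': [-0.001, -49.358, -0.383, -31.434, 0.013, 0.011, -0.0], 'ee_pos': [0.172, -0.626, 0.23], 'tcp_rot': [-0.562, 0.429, -0.428, 0.563], 'force': [-1.085, 0.819, -0.232], 'wrist_torque': [-0.055, 0.016, -0.026], 'width': 0.998} 0.0187
scene [[452.9, 0.0, 283.6], [0.0, 452.9, 213.6], [0.0, 0.0, 1.0]] [[-0.348, 0.638, -0.687, 1.289], [0.938, 0.226, -0.264, 0.21], [-0.013, -0.736, -0.677, 0.797], [0.0, 0.0, 0.0, 1.0]]
top [[519.4, 0.0, 284.8], [0.0, 519.4, 212.5], [0.0, 0.0, 1.0]] [[0.029, -0.988, 0.15, 0.36], [-1.0, -0.029, 0.002, -0.039], [0.003, -0.15, -0.989, 1.59], [0.0, 0.0, 0.0, 1.0]]
```

View pics/top0.png

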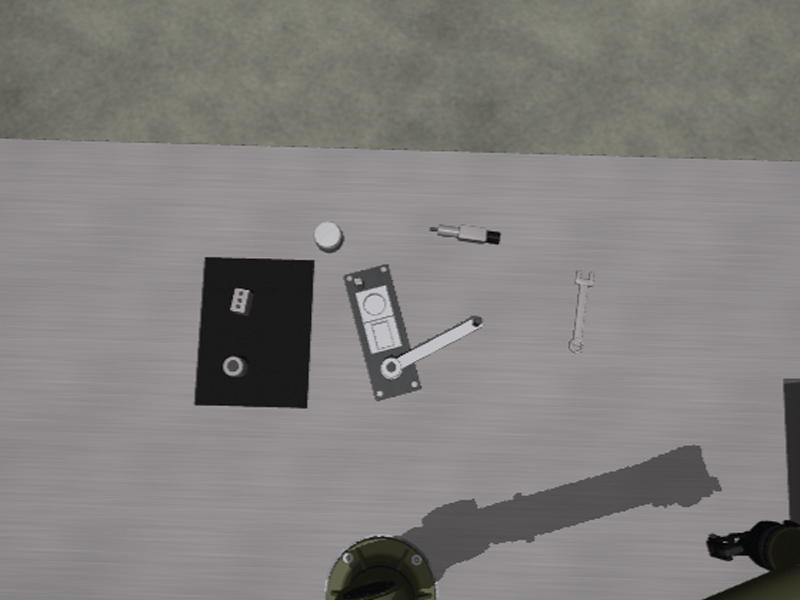

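View pics/scene0.png

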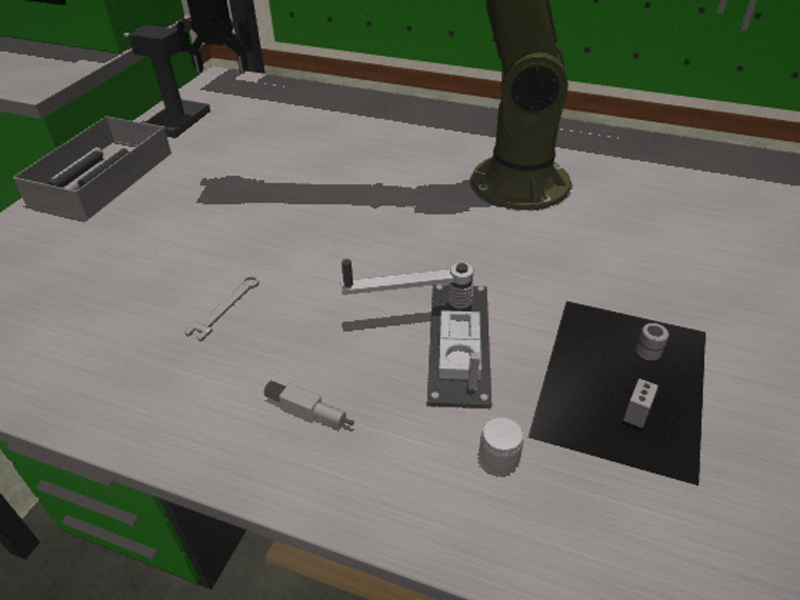

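The top view shows the round body near (235,366) and the block near (241,300) on the mat. The fixture has its pivot at (391,368), the oblong nest near and the round nest far. Next I'll enlarge both views.

```bash
cat > h.py <<'E'
import cv2,numpy as np
def crop(img,x0,y0,x1,y1,s,name):
    cv2.imwrite(f"pics/{name}.png",cv2.resize(img[y0:y1,x0:x1,::-1],None,fx=s,fy=s,interpolation=cv2.INTER_CUBIC))
def cam(n): d=np.load(f"{n}.npz"); return d["K"],d["E"]
def ray(n,u,v,z):
    K,E=cam(n); d=E[:3,:3]@np.linalg.inv(K)@[u,v,1]; o=E[:3,3]; return (o+d*(z-o[2])/d[2])[:2]
def proj(n,p):
    K,E=cam(n); q=K@(E[:3,:3].T@(np.asarray(p)-E[:3,3])); return q[:2]/q[2]
E
python3 - <<'E'
from plant import snapshot
from h import *
crop(snapshot("top")["img"],150,160,350,290,4,"t1")
crop(snapshot("scene")["img"],290,175,500,325,3.8,"s1")
E
```

```text
(no output)
```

View pics/t1.png

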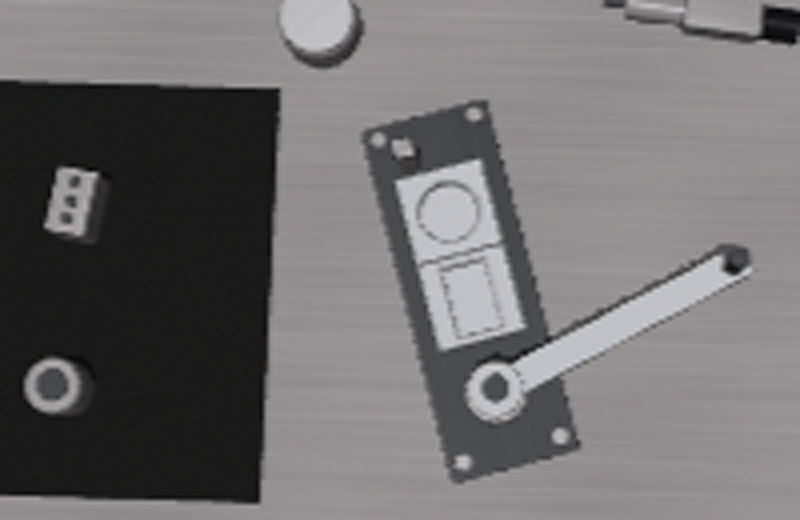

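View pics/s1.png

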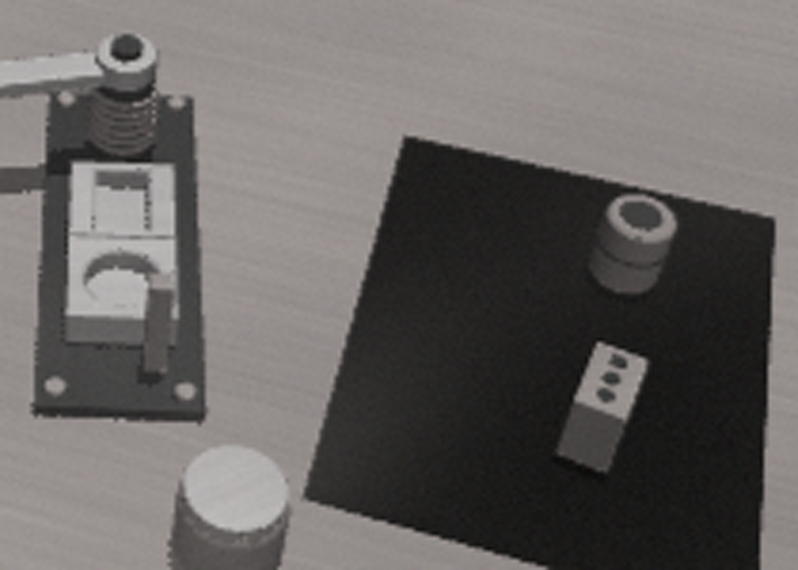

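```bash
python3 - <<'E'
from h import *
T=lambda X,Y:((X+.5)/4-.5+150,(Y+.5)/4-.5+160)
S=lambda X,Y:((X+.5)/3.8-.5+290,(Y+.5)/3.8-.5+175)
def t(n,X,Y,z):
    p=ray("top",*T(X,Y),z);print(n,'top',p.round(4));return p
def s(n,X,Y,z):
    p=ray("scene",*S(X,Y),z);print(n,'scn',p.round(4));return p
c=[t('plate',*p,.01) for p in [(363,132),(486,100),(579,447),(455,482)]]
far=(c[0]+c[1])/2;near=(c[2]+c[3])/2;d=far-near;print('ang',np.arctan2(*d[::-1]),np.linalg.norm(d),np.linalg.norm(c[0]-c[1]))
r_=t('nr',448,211,.034);o=t('no',472,298,.034);print(np.linalg.norm(r_-o),np.arctan2(*(r_-o)[::-1]))
s('nr',121,277,.034)
q=[s('noc',*p,.034) for p in[(95,170),(150,171),(151,230),(88,232)]];print('no scn',np.mean(q,0))
t('body',53,385,.052);s('body',641,215,.052)
a=[t('blk',*p,.052) for p in[(75,182),(71,202),(66,219)]]
b=[s('blk',*p,.052) for p in[(618,361),(611,378),(606,396)]]
for p in(a,b): v=p[0]-p[2];print('ang',np.arctan2(*v[::-1]))
k=[t('blkc',*p,.052) for p in[(60,167),(101,171),(85,238),(45,233)]];print(np.mean(k,0))
k=[s('blkc',*p,.052) for p in[(600,342),(649,357),(624,420),(576,403)]];print(np.mean(k,0))
pv=t('piv',496,388,.095);s('piv',127,47,.095)
pin=t('pin',735,257,.137);print(ray("scene",347*.7,262*.7,.137))
t('tin',318,20,.055)
from plant import monitor
from scipy.spatial.transform import Rotation as R
m=R.from_quat(monitor.sense()['tcp_rot']).as_matrix();print(m.round(3))
E
```

```text
plate top [0.6572 0.1027]
plate top [0.6853 0.0085]
plate top [ 0.42   -0.0707]
plate top [0.391  0.0221]
ang 0.2921267678151936 0.27749956819341515 0.0983221409523639
nr top [0.5938 0.0337]
no top [0.5282 0.0132]
0.06874871141067028 0.30183031605295346
nr scn [0.594  0.0346]
noc scn [ 0.5093 -0.0085]
noc scn [0.4984 0.0252]
noc scn [0.5495 0.0406]
noc scn [0.5643 0.0043]
no scn [0.53037341 0.01537889]
body top [0.4525 0.3198]
body scn [0.4546 0.3218]
blk top [0.6048 0.3131]
blk top [0.5895 0.3152]
blk top [0.5766 0.3181]
blk scn [0.5785 0.3192]
blk scn [0.5924 0.3167]
blk scn [0.6065 0.3154]
ang -0.17407968848930616
ang 3.0036538906459933
blkc top [0.6158 0.3251]
blkc top [0.6137 0.2942]
blkc top [0.5627 0.303 ]
blkc top [0.5655 0.3331]
[0.58942679 0.31383311]
blkc scn [0.5675 0.3084]
blkc scn [0.5696 0.3352]
blkc scn [0.6203 0.3261]
blkc scn [0.617  0.3004]
[0.59360384 0.3175497 ]
piv top [ 0.4571 -0.0083]
piv scn [ 0.4549 -0.0062]
pin top [ 0.5516 -0.1746]
[ 0.55404266 -0.17256138]
tin top [0.734  0.1364]
[[ 0.266 -0.     0.964]
 [-0.964  0.001  0.266]
 [-0.001 -1.    -0.   ]]
```

Request:
play_rows(motion=[[85,[330,330,0],0],[85,[330,330,0],0],[85,[330,330,0],0],[85,[330,330,0],0],[85,[330,330,0],0],[85,[330,330,0],0],[85,[330,330,0],0],[85,[330,330,0],0],[85,[330,330,0],0],[85,[281,947,-60],0.03],[85,[281,947,-60],0.03],[85,[281,947,-60],0.03]])

```text
clock: 1.7
ee_pos: [0.4869, -0.1107, 0.2131]
tcp_rot: [0.568, -0.421, 0.421, -0.568]
force: [1.2, 1.2, -0.2]
width: 0.997
```

Request:
play_rows(motion=[[85,[-33,427,-50],0],[85,[-33,427,-50],0],[85,[-33,427,-50],0],[85,[-33,427,-50],0],[85,[-33,427,-50],0],[85,[-33,427,-50],0],[85,[-33,427,-50],0],[85,[-33,427,-50],0],[85,[-33,427,-50],0],[85,[-33,427,-50],0],[85,[-33,427,-50],0],[85,[-33,427,-50],0]])

```text
clock: 3.2
ee_pos: [0.4553, 0.3155, 0.1635]
tcp_rot: [-0.569, 0.42, -0.421, 0.569]
force: [-0.3, 0.4, 0.1]
width: 0.996
```

```bash
cat > st.py <<'E'
from plant import monitor,snapshot
from h import *
from scipy.spatial.transform import Rotation as R
s=monitor.sense();m=R.from_quat(s['tcp_rot']).as_matrix()
print(s['clock'],'tcp',np.round(s['ee_pos'],4),'jaw',np.arctan2(m[1,0],m[0,0]).round(3),'down',m[:,1].round(3),'q',np.round(s['joint_pos'],2),'w',s['width'],'F',np.round(s['force'],1))
E
python3 st.py
```

```text
3.2 tcp [0.4553 0.3155 0.1635] jaw -1.274 down [ 0.001 -0.    -1.   ] q [ 0.12  0.27 -0.89  1.76  0.22  1.22 -2.1 ] w 0.9956382641392597 F [-0.3  0.4  0.1]
```

Request:
play_rows(motion=[[85,[-2,5,-60],0],[85,[-2,5,-120],0],[85,[-2,5,-142],0],[85,[-2,5,-142],0],[0,[-2,5,-142],0],[0,[-2,5,-142],0],[0,[-2,5,-142],0],[0,[-2,5,-142],0],[0,[-2,5,-142],0],[0,[-2,5,-142],0]])

```text
clock: 4.45
ee_pos: [0.4542, 0.3223, 0.0234]
tcp_rot: [-0.568, 0.419, -0.421, 0.57]
force: [-1.2, 0.2, 6.9]
width: 0.475
```

```bash
python3 st.py
```

```text
4.45 tcp [0.4542 0.3223 0.0234] jaw -1.272 down [ 0.003  0.001 -1.   ] q [ 0.02  0.45 -0.81  1.88  0.39  0.98 -2.23] w 0.47468534446022104 F [-1.2  0.2  6.9]
```

Request:
play_rows(motion=[[0,[0,0,50],0],[0,[0,0,100],0],[0,[140,-288,100],0],[0,[140,-288,100],0],[0,[140,-288,100],0],[0,[140,-288,100],0],[0,[140,-288,100],0],[0,[140,-288,100],0],[0,[140,-288,60],0],[0,[140,-288,60],0],[0,[140,-288,60],0]])

```text
clock: 5.82
ee_pos: [0.593, 0.0342, 0.0823]
tcp_rot: [-0.569, 0.419, -0.42, 0.569]
force: [1.5, -0.2, -2.2]
width: 0.469
```

```bash
python3 st.py; python3 - <<'E'
from plant import snapshot
from h import *
a=snapshot("top")["img"];b=snapshot("scene")["img"]
f=lambda im,x0,y0,x1,y1,s:cv2.resize(im[y0:y1,x0:x1,::-1],None,fx=s,fy=s,interpolation=cv2.INTER_CUBIC)
cv2.imwrite("pics/m1.png",np.hstack([f(a,230,180,300,280,5.5),f(b,290,190,360,290,5.5)]))
E
```

```text
5.825 tcp [0.593  0.0342 0.0823] jaw -1.271 down [ 0.001  0.    -1.   ] q [ 0.49  0.41 -0.72  1.74  0.3   1.1  -1.6 ] w 0.4689660579938219 F [ 1.5 -0.2 -2.2]
```

View pics/m1.png

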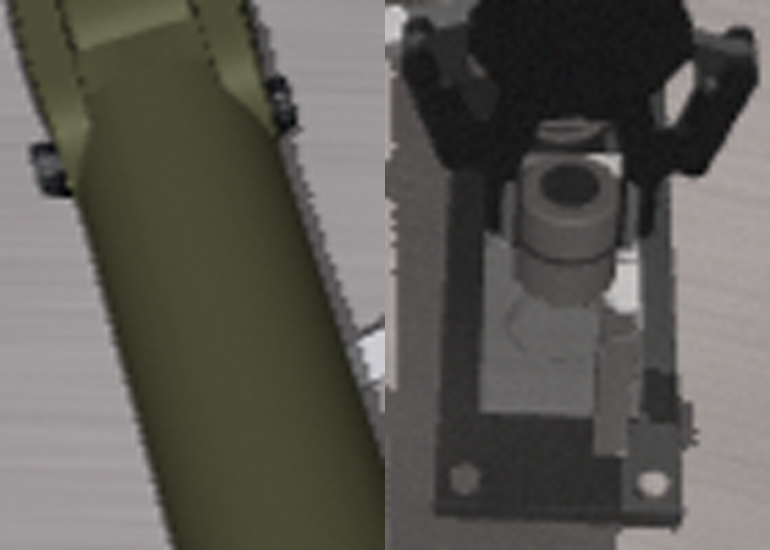

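```bash
python3 - <<'E'
from h import *
from scipy.optimize import least_squares
T=lambda X,Y:((X+.5)/4-.5+150,(Y+.5)/4-.5+160)
S=lambda X,Y:((X+.5)/3.8-.5+290,(Y+.5)/3.8-.5+175)
P=np.array([[176,33],[176,-33],[42,-33],[42,33.]])/1000
q={'top':[T(*p) for p in[(396,179),(482,160),(525,327),(440,350)]],
   'scene':[S(*p) for p in[(180,320),(67,317),(72,163),(174,164)]]}
for n in q:
    W=np.array([ray(n,*p,.034) for p in q[n]])
    def res(x,th=None):
        t=x[2];R_=np.array([[np.cos(t),-np.sin(t)],[np.sin(t),np.cos(t)]]);return (P@R_.T+x[:2]-W).ravel()
    o=least_squares(res,[.456,-.0075,.297]);x=o.x;e=np.array([np.cos(x[2]),np.sin(x[2])])
    print(n,'piv',x.round(4),'oblong',(x[:2]+.075*e).round(4),'round',(x[:2]+.143*e).round(4),'res mm',(o.fun*1e3).round(1))
print('body disc',ray('scene',323.05,223.05,.111).round(4))
E
```

```text
top piv [ 0.457  -0.0074  0.2823] oblong [0.529  0.0135] round [0.5943 0.0324] res mm [-0.4 -0.7  1.5  0.7 -0.9 -0.1 -0.2  0.1]
scene piv [ 0.4573 -0.006   0.2993] oblong [0.529  0.0162] round [0.594  0.0362] res mm [ 0.3  0.1 -0.4  0.5 -0.8 -0.6  0.9  0. ]
body disc [0.593  0.0344]
```

Request:
play_rows(motion=[[0,[1,1,0],0],[0,[1,1,-15],0],[0,[1,1,-27],0],[0,[1,1,-33],0],[0,[1,1,-38],0],[0,[1,1,-42],0],[0,[1,1,-42],0]])

```text
clock: 6.8
ee_pos: [0.5938, 0.0344, 0.0424]
tcp_rot: [0.57, -0.42, 0.42, -0.568]
force: [-8.7, -0.6, 18.2]
width: 0.471
```

```bash
python3 st.py
```

```text
6.8 tcp [0.5938 0.0344 0.0424] jaw -1.272 down [-0.001 -0.002 -1.   ] q [ 0.46  0.46 -0.69  1.77  0.34  1.03 -1.63] w 0.4706572068963308 F [-8.7 -0.6 18.2]
```

Request:
play_rows(motion=[[0,[-1,0,1],0],[60,[-1,0,1],0],[85,[-1,0,1],0],[85,[-1,0,1],0],[85,[-1,0,1],0],[85,[-1,0,50],0],[85,[-1,0,110],0],[85,[-1,200,130],0],[85,[-1,200,130],0],[85,[-1,200,130],0],[85,[-1,200,130],0],[85,[-1,200,130],0]])

```text
clock: 8.3
ee_pos: [0.5924, 0.2355, 0.169]
tcp_rot: [0.57, -0.419, 0.419, -0.569]
force: [0.4, -0.9, -0.1]
width: 0.998
```

```bash
python3 st.py; python3 - <<'E'
from plant import snapshot
from h import *
a=snapshot("top")["img"];b=snapshot("scene")["img"]
f=lambda im,x0,y0,x1,y1,s:cv2.resize(im[y0:y1,x0:x1,::-1],None,fx=s,fy=s,interpolation=cv2.INTER_CUBIC)
cv2.imwrite("pics/m2.png",np.hstack([f(a,230,180,300,280,5.5),f(b,290,190,360,290,5.5)]))
E
```

```text
8.3 tcp [0.5924 0.2355 0.169 ] jaw -1.269 down [-0. -0. -1.] q [ 0.19  0.44 -0.79  1.54  0.32  1.29 -1.91] w 0.9980419998471047 F [ 0.4 -0.9 -0.1]
```

View pics/m2.png

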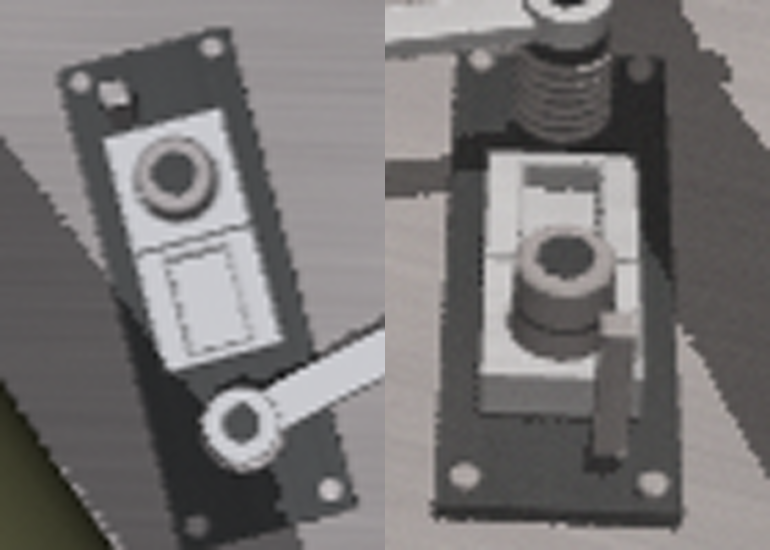

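Request:
play_rows(motion=[[85,[-1,81,0],1.3],[85,[-1,81,0],1.3],[85,[-1,81,0],1.3],[85,[-1,81,0],1.3],[85,[-1,81,0],1.3],[85,[-1,81,0],1.3],[85,[-1,81,0],1.3],[85,[-1,81,0],1.3]])

```text
clock: 9.4
ee_pos: [0.593, 0.3125, 0.1686]
tcp_rot: [0.708, 0.008, -0.008, -0.707]
force: [0.2, -0.2, 1.1]
width: 0.996
```

Request:
play_rows(motion=[[85,[0,0,0],1.38],[85,[0,0,0],1.38],[85,[0,0,0],1.38],[85,[0,0,0],1.38],[85,[0,0,0],1.38],[85,[0,0,0],1.38],[85,[0,0,0],1.38],[85,[0,0,0],1.38],[85,[0,0,-40],1.38],[85,[0,0,-60],1.38],[85,[0,0,-60],1.38]])

```text
clock: 10.78
ee_pos: [0.5915, 0.3137, 0.1074]
tcp_rot: [0.54, 0.456, -0.458, -0.54]
force: [0.3, -0.6, 0.4]
width: 1.0
```

```bash
python3 st.py
```

```text
10.775 tcp [0.5915 0.3137 0.1074] jaw 1.406 down [-0.003 -0.002 -1.   ] q [ 0.28  0.81 -1.24  1.51  0.77  1.38  0.39] w 0.9995908091397788 F [ 0.3 -0.6  0.4]
```

Request:
play_rows(motion=[[85,[0,3,-50],0],[85,[0,3,-85],0],[85,[0,3,-85],0],[85,[0,3,-85],0],[0,[0,3,-85],0],[0,[0,3,-85],0],[0,[0,3,-85],0],[0,[0,3,-85],0],[0,[0,3,-85],0],[0,[0,3,-85],0],[0,[0,3,-85],0]])

```text
clock: 12.15
ee_pos: [0.5923, 0.3184, 0.0251]
tcp_rot: [0.539, 0.458, -0.457, -0.539]
force: [0.4, -0.5, 5.8]
width: 0.342
```

```bash
python3 st.py
```

```text
12.15 tcp [0.5923 0.3184 0.0251] jaw 1.408 down [ 0.001  0.    -1.   ] q [ 0.24  0.88 -1.17  1.57  0.84  1.27  0.35] w 0.34188787675338905 F [ 0.4 -0.5  5.8]
```

Request:
play_rows(motion=[[0,[0,0,50],0],[0,[0,0,105],0],[0,[-64,-304,105],0.46],[0,[-64,-304,105],0.46],[0,[-64,-304,105],0.46],[0,[-64,-304,105],0.46],[0,[-64,-304,105],0.46],[0,[-64,-304,105],0.46],[0,[-64,-304,105],0.46],[0,[-64,-304,60],0.46],[0,[-64,-304,60],0.46],[0,[-64,-304,60],0.46]])

```text
clock: 13.65
ee_pos: [0.5283, 0.0166, 0.0852]
tcp_rot: [0.419, 0.57, -0.569, -0.42]
force: [1.0, -0.4, -2.4]
width: 0.341
```

```bash
python3 st.py; python3 - <<'E'
from plant import snapshot
from h import *
b=snapshot("scene")["img"]
crop(b,280,160,370,250,6.5,"m3")
E
```

```text
13.65 tcp [0.5283 0.0166 0.0852] jaw 1.871 down [ 0.001  0.001 -1.   ] q [ 0.99  0.52 -1.3   1.89  0.55  1.16  1.36] w 0.3409121810127167 F [ 1.  -0.4 -2.4]
```

View pics/m3.png

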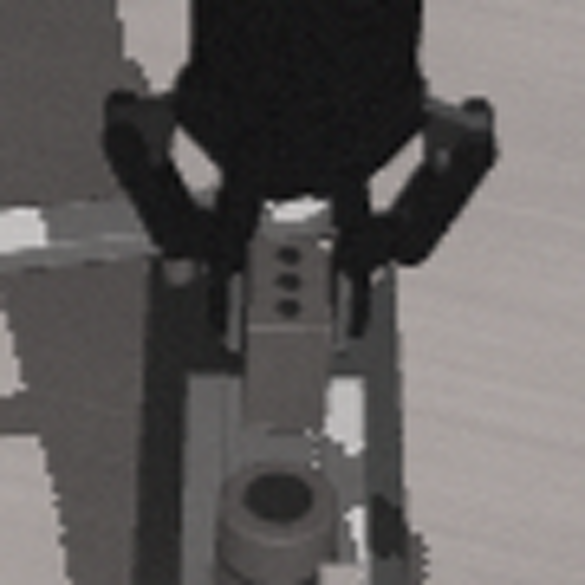

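```bash
python3 - <<'E'
from h import *
g=lambda X,Y:(280+(X+.5)/6.5-.5,160+(Y+.5)/6.5-.5)
b=ray('scene',*g(279,497),.069)
for z in(.110,.112):
    for y in (281,):
        p=ray('scene',*g(289,y),z);print(z,p.round(4))
for p in((245,328),(331,329)): print(ray('scene',*g(*p),.111).round(4))
print('body',b.round(4),'want',(b-[.0650,.0199]).round(4))
E
```

```text
0.11 [0.5269 0.017 ]
0.112 [0.5291 0.0176]
[0.5568 0.01  ]
[0.5473 0.0382]
body [0.5913 0.0346] want [0.5263 0.0147]
```

Request:
play_rows(motion=[[0,[0,-2,0],0],[0,[0,-2,-15],0],[0,[0,-2,-24],0],[0,[0,-2,-28],0],[0,[0,-2,-32],0]])

```text
clock: 14.32
ee_pos: [0.5309, 0.0137, 0.0555]
tcp_rot: [0.422, 0.57, -0.567, -0.419]
force: [-0.8, 0.8, 22.8]
width: 0.338
```

```bash
python3 st.py
```

```text
14.325 tcp [0.5309 0.0137 0.0555] jaw 1.869 down [ 0.006  0.    -1.   ] q [ 0.96  0.56 -1.25  1.91  0.6   1.11  1.34] w 0.33838290680446953 F [-0.8  0.8 22.8]
```

Request:
play_rows(motion=[[0,[2,1,4],0],[0,[2,1,4],0],[0,[2,1,4],0]])

```text
clock: 14.7
ee_pos: [0.5299, 0.0135, 0.0561]
tcp_rot: [0.42, 0.569, -0.568, -0.421]
force: [1.1, 0.6, -0.2]
width: 0.339
```

```bash
python3 st.py
```

```text
14.7 tcp [0.5299 0.0135 0.0561] jaw 1.868 down [ 0.     0.001 -1.   ] q [ 0.96  0.56 -1.25  1.91  0.59  1.12  1.34] w 0.33853375484621223 F [ 1.1  0.6 -0.2]
```

Request:
play_rows(motion=[[0,[0,0,-4],0],[0,[0,0,-7],0],[0,[0,0,-7],0]])

```text
clock: 15.08
ee_pos: [0.5336, 0.0146, 0.0524]
tcp_rot: [0.422, 0.57, -0.567, -0.419]
force: [2.4, 1.3, 17.1]
width: 0.34
```

```bash
python3 st.py
```

```text
15.075 tcp [0.5336 0.0146 0.0524] jaw 1.868 down [ 0.007  0.001 -1.   ] q [ 0.95  0.56 -1.24  1.91  0.6   1.1   1.33] w 0.3395265699052429 F [ 2.4  1.3 17.1]
```

```bash
python3 - <<'E'
from plant import snapshot
from h import *
crop(snapshot("scene")["img"],290,170,360,250,7.5,"m4")
E
```

```text
(no output)
```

View pics/m4.png

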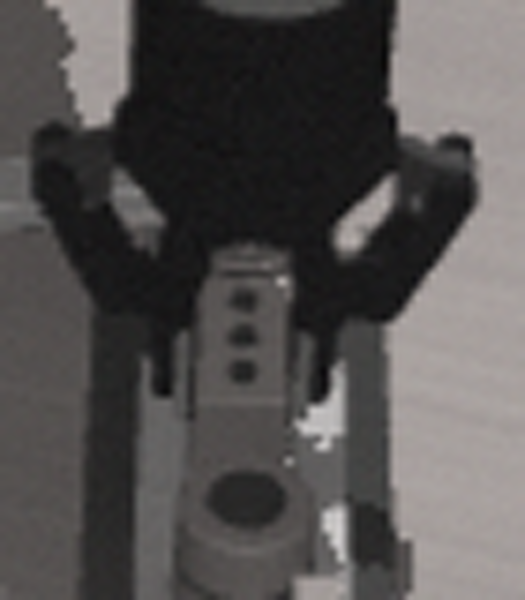

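```bash
python3 - <<'E'
from h import *
g=lambda X,Y:(290+(X+.5)/7.5-.5,170+(Y+.5)/7.5-.5)
b=ray('scene',*g(247,498),.069);print('body',b.round(4))
th=.297;R_=np.array([[np.cos(th),np.sin(th)],[-np.sin(th),np.cos(th)]])
f=lambda p:(R_@(p-b)*1e3+[143,0]).round(1)
for n,p,z in[('ports',(243,335),.078),('p1',(244,300),.078),('p3',(243,371),.078),('eL',(192,404),.078),('eR',(291,404),.078)]:
    w=ray('scene',*g(*p),z);print(n,w.round(4),'fixture mm rel body',f(w))
print(f(np.array([.5336,.0146])),'tcp')
E
```

```text
body [0.5911 0.0345]
ports [0.5318 0.015 ] fixture mm rel body [80.7 -1.3]
p1 [0.5161 0.0106] fixture mm rel body [64.4 -1. ]
p3 [0.5475 0.0197] fixture mm rel body [97.  -1.4]
eL [0.5668 0.0093] fixture mm rel body [112.4 -17. ]
eR [0.5567 0.0378] fixture mm rel body [111.1  13.1]
[82.2 -2.2] tcp
```

Request:
play_rows(motion=[[0,[0,0,30],0],[0,[0,0,70],0],[0,[-30,165,70],0],[0,[-30,165,70],0],[0,[-30,165,70],0],[0,[-30,165,70],0],[0,[-30,165,20],0],[0,[-30,165,-10],0],[0,[-30,165,-22],0],[0,[-30,165,-23],0],[0,[-30,165,-23],0]])

```text
clock: 16.5
ee_pos: [0.4995, 0.1772, 0.027]
tcp_rot: [-0.421, -0.567, 0.569, 0.421]
force: [-4.2, -1.9, 2.7]
width: 0.335
```

```bash
python3 st.py
```

```text
16.5 tcp [0.4995 0.1772 0.027 ] jaw 1.867 down [-0.002 -0.002 -1.   ] q [ 0.57  0.56 -1.16  1.93  0.6   1.06  1.02] w 0.3349788854365327 F [-4.2 -1.9  2.7]
```

Request:
play_rows(motion=[[60,[0,0,0],0],[85,[0,0,0],0],[85,[0,0,0],0],[85,[0,0,0],0],[85,[0,0,50],0],[85,[0,0,90],0],[85,[0,200,90],0],[85,[0,200,90],0],[85,[0,200,90],0],[85,[0,200,90],0]])

```text
clock: 17.75
ee_pos: [0.4965, 0.3845, 0.1167]
tcp_rot: [0.417, 0.571, -0.569, -0.419]
force: [-1.1, 0.1, -0.7]
width: 0.996
```

```bash
python3 st.py; python3 - <<'E'
from plant import snapshot
from h import *
a=snapshot("top")["img"];b=snapshot("scene")["img"]
f=lambda im,x0,y0,x1,y1,s:cv2.resize(im[y0:y1,x0:x1,::-1],None,fx=s,fy=s,interpolation=cv2.INTER_CUBIC)
cv2.imwrite("pics/m5.png",np.hstack([f(a,200,180,290,280,4),f(b,310,170,410,270,4)]))
E
```

```text
17.75 tcp [0.4965 0.3845 0.1167] jaw 1.876 down [-0.001  0.004 -1.   ] q [ 0.13  0.62 -1.13  1.62  0.58  1.28  0.77] w 0.9964178826568869 F [-1.1  0.1 -0.7]
```

View pics/m5.png

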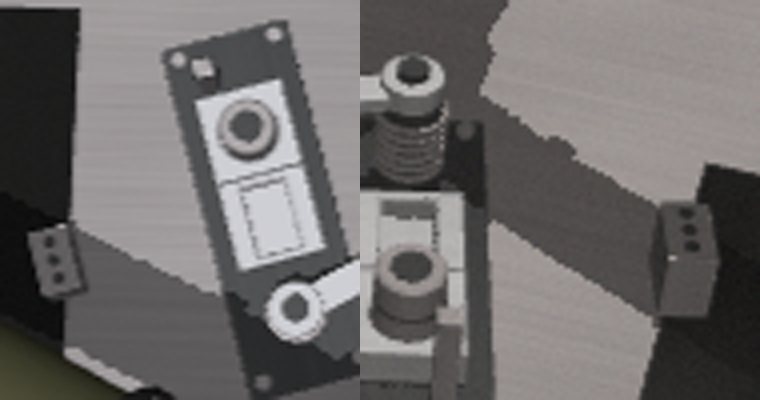

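```bash
python3 - <<'E'
from h import *
gt=lambda X,Y:(200+(X+.5)/4-.5,180+(Y+.5)/4-.5)
gs=lambda X,Y:(310+(X-360+.5)/4-.5,170+(Y+.5)/4-.5)
for n,g,P in(('top',gt,[(46,241),(52,259),(57,278)]),('scene',gs,[(687,213),(690,229),(692,246)])):
    w=np.array([ray(n,*g(*p),.051) for p in P]);v=w[0]-w[2] if n=='top' else w[2]-w[0]
    print(n,w.round(4).tolist(),w.mean(0).round(4),'ang',np.arctan2(v[1],v[0]).round(3),np.linalg.norm(v).round(4))
for n,g,p in(('top',gt,(247,125)),('scene',gs,(412,265))): print('body',n,ray(n,*g(*p),.069).round(4))
P=[(28,232),(68,223),(87,287),(48,299)];print(np.mean([ray('top',*gt(*p),.051) for p in P],0))
P=[(659,203),(710,202),(718,260),(665,261)];print(np.mean([ray('scene',*gs(*p),.051) for p in P],0))
E
```

```text
top [[0.5042, 0.1799], [0.4909, 0.1747], [0.477, 0.1703]] [0.4907 0.175 ] ang 0.337 0.0289
scene [[0.4774, 0.1712], [0.4904, 0.1753], [0.5041, 0.179]] [0.4906 0.1752] ang 0.285 0.0277
body top [0.593  0.0329]
body scene [0.5907 0.0347]
[0.49019114 0.17045211]
[0.49244227 0.17452129]
```

Request:
play_rows(motion=[[85,[-8,-202,-10],0],[85,[-8,-202,-10],0],[85,[-8,-202,-10],0],[85,[-8,-202,-10],0],[85,[-8,-202,-20],0],[85,[-8,-202,-20],0]])

```text
clock: 18.6
ee_pos: [0.4912, 0.176, 0.0954]
tcp_rot: [-0.42, -0.568, 0.569, 0.421]
force: [-0.5, 1.1, -0.6]
width: 1.001
```

```bash
python3 st.py
```

```text
18.6 tcp [0.4912 0.176  0.0954] jaw 1.868 down [-0.001 -0.    -1.   ] q [ 0.68  0.45 -1.27  1.9   0.47  1.15  1.1 ] w 1.000603638885002 F [-0.5  1.1 -0.6]
```

Request:
play_rows(motion=[[85,[0,0,-50],0],[85,[0,0,-73],0],[85,[0,0,-73],0],[85,[0,0,-73],0],[0,[0,0,-73],0],[0,[0,0,-73],0],[0,[0,0,-73],0],[0,[0,0,-73],0],[0,[0,0,-73],0],[0,[0,0,-73],0]])

```text
clock: 19.85
ee_pos: [0.4924, 0.1763, 0.0239]
tcp_rot: [0.421, 0.569, -0.568, -0.42]
force: [0.2, -0.4, 5.7]
width: 0.338
```

```bash
python3 st.py
```

```text
19.85 tcp [0.4924 0.1763 0.0239] jaw 1.868 down [ 0.001 -0.    -1.   ] q [ 0.58  0.54 -1.16  1.95  0.58  1.03  1.02] w 0.33822228640806823 F [ 0.2 -0.4  5.7]
```

Request:
play_rows(motion=[[0,[0,0,40],0],[0,[0,0,85],0],[0,[38,-161,85],0],[0,[38,-161,85],0],[0,[38,-161,85],0],[0,[38,-161,85],0],[0,[38,-161,60],0],[0,[38,-161,45],0],[0,[38,-161,45],0],[0,[38,-161,45],0]])

```text
clock: 21.1
ee_pos: [0.5301, 0.0161, 0.0687]
tcp_rot: [0.42, 0.569, -0.568, -0.42]
force: [0.3, 0.3, -2.1]
width: 0.34
```

```bash
python3 st.py; python3 - <<'E'
from plant import snapshot
from h import *
crop(snapshot("scene")["img"],290,170,360,250,7.5,"m6")
E
```

```text
21.1 tcp [0.5301 0.0161 0.0687] jaw 1.869 down [ 0.001  0.    -1.   ] q [ 0.94  0.5  -1.22  1.9   0.53  1.11  1.38] w 0.34001743642953364 F [ 0.3  0.3 -2.1]
```

View pics/m6.png

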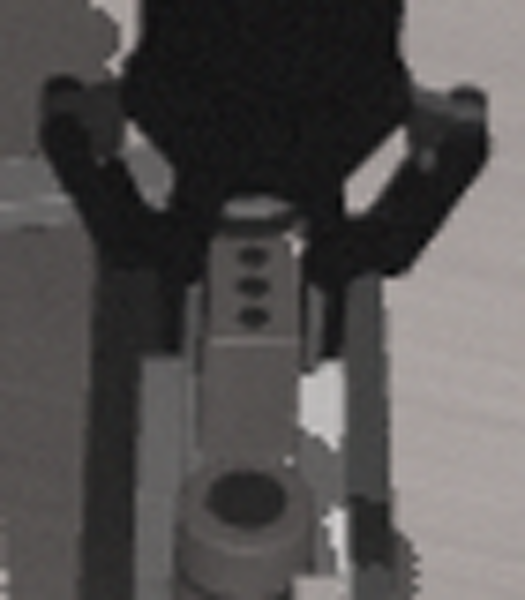

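```bash
python3 - <<'E'
from h import *
g=lambda X,Y:(290+(X+.5)/7.5-.5,170+(Y+.5)/7.5-.5)
p=ray('scene',*g(253,286.5),.0955)
e=(ray('scene',*g(208,342),.0955)+ray('scene',*g(299,342),.0955))/2-.025*np.array([np.cos(.297),np.sin(.297)])
b=ray('scene',*g(247,498),.069)
print(p.round(4),e.round(4),b.round(4),(b-[.065,.0199]).round(4))
E
```

```text
[0.5281 0.0163] [0.5283 0.0163] [0.5911 0.0345] [0.5261 0.0146]
```

Request:
play_rows(motion=[[0,[1,-1,0],0],[0,[1,-1,-8],0],[0,[1,-1,-12],0],[0,[1,-1,-16],0],[0,[1,-1,-16],0]])

```text
clock: 21.78
ee_pos: [0.5305, 0.0144, 0.0518]
tcp_rot: [-0.42, -0.568, 0.569, 0.421]
force: [-1.2, -0.4, -3.1]
width: 0.339
```

```bash
python3 st.py
```

```text
21.775 tcp [0.5305 0.0144 0.0518] jaw 1.868 down [-0.001  0.    -1.   ] q [ 0.92  0.52 -1.19  1.91  0.55  1.09  1.37] w 0.33898595443921525 F [-1.2 -0.4 -3.1]
```

Request:
play_rows(motion=[[0,[0,0,-4],0],[0,[0,0,-8],0],[0,[0,0,-10],0],[0,[0,0,-10],0]])

```text
clock: 22.28
ee_pos: [0.5307, 0.0143, 0.0429]
tcp_rot: [-0.42, -0.568, 0.569, 0.421]
force: [-3.5, -0.9, 4.7]
width: 0.34
```

```bash
python3 st.py
```

```text
22.275 tcp [0.5307 0.0143 0.0429] jaw 1.868 down [-0.001 -0.001 -1.   ] q [ 0.9   0.53 -1.18  1.92  0.56  1.08  1.36] w 0.33973280832414715 F [-3.5 -0.9  4.7]
```

Request:
play_rows(motion=[[60,[0,0,1],0],[85,[0,0,1],0],[85,[0,0,1],0],[85,[0,0,1],0],[85,[0,0,60],0],[85,[0,0,120],0],[85,[0,0,150],0],[85,[22,-188,150],-1.35],[85,[22,-188,150],-1.35],[85,[22,-188,150],-1.35],[85,[22,-188,150],-1.35],[85,[22,-188,150],-1.35]])

```text
clock: 23.78
ee_pos: [0.5527, -0.1748, 0.1919]
tcp_rot: [-0.633, -0.315, 0.314, 0.634]
force: [-0.6, -0.1, 0.5]
width: 0.996
```

```bash
python3 st.py; python3 - <<'E'
from plant import snapshot
from h import *
a=snapshot("top")["img"];b=snapshot("scene")["img"]
f=lambda im,x0,y0,x1,y1,s:cv2.resize(im[y0:y1,x0:x1,::-1],None,fx=s,fy=s,interpolation=cv2.INTER_CUBIC)
cv2.imwrite("pics/m7.png",np.hstack([f(a,230,180,300,280,5.5),f(b,290,180,360,280,5.5)]))
E
```

```text
23.775 tcp [ 0.5527 -0.1748  0.1919] jaw 0.922 down [-0.     0.001 -1.   ] q [ 1.12  0.36 -1.04  1.66  0.32  1.31  0.94] w 0.9957301550851472 F [-0.6 -0.1  0.5]
```

View pics/m7.png

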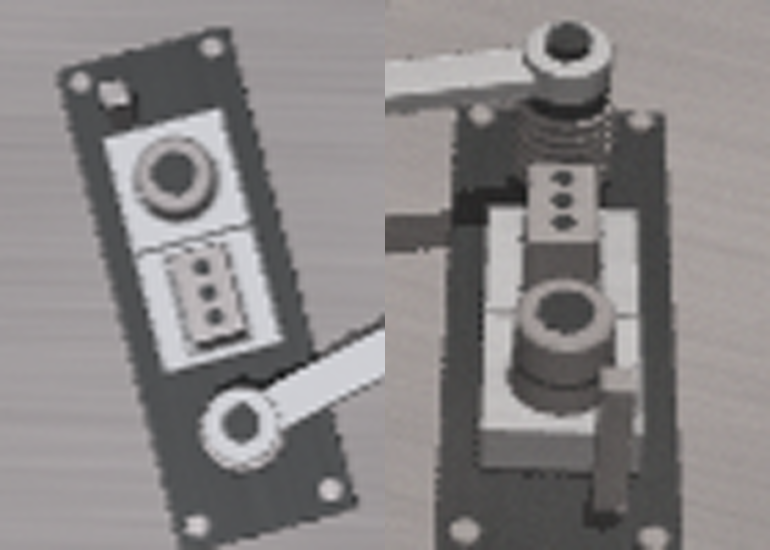

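Both parts stand seated and level in their nests: the block's ports are at (200,290) in the top half and the body's disc is at (175,172). Next is the pin.

Request:
play_rows(motion=[[85,[0,1,0],-0.4],[85,[0,1,0],-0.4],[85,[0,1,0],-0.4],[85,[0,1,-40],-0.4],[85,[0,1,-92],-0.4],[85,[0,1,-92],-0.4],[85,[0,1,-92],-0.4],[0,[0,1,-92],-0.4],[0,[0,1,-92],-0.4],[0,[0,1,-92],-0.4],[0,[0,1,-92],-0.4],[0,[0,1,-92],-0.4]])

```text
clock: 25.38
ee_pos: [0.5521, -0.1735, 0.1008]
tcp_rot: [0.683, 0.184, -0.186, -0.682]
force: [-4.4, -1.2, 4.9]
width: 0.169
```

```bash
python3 st.py
```

```text
25.375 tcp [ 0.5521 -0.1735  0.1008] jaw 0.53 down [-0.002 -0.001 -1.   ] q [ 1.02  0.42 -0.92  1.76  0.37  1.15  0.51] w 0.16880069417854263 F [-4.4 -1.2  4.9]
```

```bash
python3 - <<'E'
import numpy as np
p0=np.array([.5521,-.1735]);c=np.array([.4567,-.0072])
def pt(f):
    R=np.array([[np.cos(f),-np.sin(f)],[np.sin(f),np.cos(f)]]);return c+R@(p0-c)
for base,end in((0,.7),(.7,1.37)):
    print([[0,[*[int(v) for v in ((pt(base+(end-base)*k/10)-pt(base))*1e3).round()],0],round((end-base)*k/10,3)] for k in range(1,11)])
E
```

```text
[[0, [11, 7, 0], 0.07], [0, [22, 15, 0], 0.14], [0, [33, 24, 0], 0.21], [0, [42, 33, 0], 0.28], [0, [51, 43, 0], 0.35], [0, [60, 53, 0], 0.42], [0, [67, 64, 0], 0.49], [0, [74, 76, 0], 0.56], [0, [80, 88, 0], 0.63], [0, [85, 101, 0], 0.7]]
[[0, [4, 12, 0], 0.067], [0, [7, 25, 0], 0.134], [0, [9, 37, 0], 0.201], [0, [11, 50, 0], 0.268], [0, [12, 63, 0], 0.335], [0, [11, 76, 0], 0.402], [0, [10, 89, 0], 0.469], [0, [8, 101, 0], 0.536], [0, [6, 114, 0], 0.603], [0, [2, 126, 0], 0.67]]
```

Request:
play_rows(motion=[[0,[11,7,0],0.07],[0,[22,15,0],0.14],[0,[33,24,0],0.21],[0,[42,33,0],0.28],[0,[51,43,0],0.35],[0,[60,53,0],0.42],[0,[67,64,0],0.49],[0,[74,76,0],0.56],[0,[80,88,0],0.63],[0,[85,101,0],0.7],[0,[85,101,0],0.7]])

```text
clock: 26.75
ee_pos: [0.6365, -0.0721, 0.1008]
tcp_rot: [-0.577, -0.407, 0.41, 0.577]
force: [-8.1, -3.7, 8.4]
width: 0.167
```

```bash
python3 st.py
```

```text
26.75 tcp [ 0.6365 -0.0721  0.1008] jaw 1.232 down [-0.004 -0.002 -1.   ] q [ 0.81  0.61 -1.02  1.6   0.54  1.24  0.93] w 0.1671290071913777 F [-8.1 -3.7  8.4]
```

Request:
play_rows(motion=[[0,[4,12,1],0.067],[0,[7,25,2],0.134],[0,[9,37,2],0.201],[0,[11,50,2],0.268],[0,[12,63,2],0.335],[0,[11,76,2],0.402],[0,[10,89,2],0.469],[0,[8,101,2],0.536],[0,[6,114,2],0.603],[0,[2,126,2],0.67],[0,[2,126,2],0.67],[0,[2,126,2],0.67]])

```text
clock: 28.25
ee_pos: [0.6396, 0.0479, 0.1009]
tcp_rot: [-0.414, -0.571, 0.577, 0.412]
force: [-1.2, -9.6, -0.7]
width: 0.174
```

```bash
python3 st.py
```

```text
28.25 tcp [0.6396 0.0479 0.1009] jaw 1.894 down [-0.003 -0.008 -1.   ] q [ 0.69  0.69 -1.14  1.59  0.65  1.29  1.34] w 0.17403357720283907 F [-1.2 -9.6 -0.7]
```

Request:
play_rows(motion=[[0,[-1,3,0],0],[0,[-1,3,0],0],[0,[-1,3,0],0],[0,[-1,3,0],0]])

```text
clock: 28.75
ee_pos: [0.6395, 0.0481, 0.1009]
tcp_rot: [-0.415, -0.57, 0.577, 0.412]
force: [0.1, -13.5, -0.3]
width: 0.17
```

```bash
python3 st.py; python3 - <<'E'
from plant import snapshot
from h import *
a=snapshot("top")["img"];b=snapshot("scene")["img"]
f=lambda im,x0,y0,x1,y1,s:cv2.resize(im[y0:y1,x0:x1,::-1],None,fx=s,fy=s,interpolation=cv2.INTER_CUBIC)
cv2.imwrite("pics/m8.png",np.hstack([f(a,220,170,300,280,5),f(b,290,170,370,280,5)]))
E
```

```text
28.75 tcp [0.6395 0.0481 0.1009] jaw 1.892 down [-0.002 -0.011 -1.   ] q [ 0.69  0.69 -1.14  1.59  0.65  1.29  1.33] w 0.17022089970548812 F [  0.1 -13.5  -0.3]
```

View pics/m8.png

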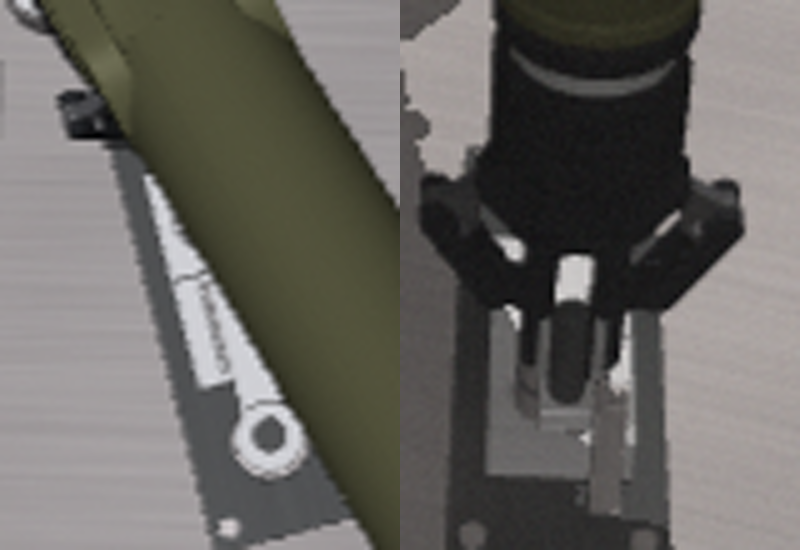

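The arm lies along the row against the post at (605,430). Pushing 3 mm further raised the force from 9.6 to 13.5 N with no movement, so it is at its stop. I'm handing in.

```bash
python3 -c "
from plant import ticket
print(ticket.job_done())"; python3 st.py
```

```text
the job is handed in; nothing more can be done
None
the job is handed in; nothing more can be done
```

The job is handed in. Both parts are in their own nests, and the gripper is still holding the retaining arm's pin against the stop. The hand-in gave no verdict.

- **Parts:** the round body is in the far nest and the block in the near one. A picture taken before the arm was swung showed both seated and level. At release, the tool heights matched the parts sitting on the pocket floors.
- **Block placement:** the first try caught on the nest edge and tilted the block about 8° in the grip. I set it down at the mat's edge, gripped it again nearer its centre, and the second try went in with almost no resistance.
- **Retaining arm:** I gripped the pin and swung it round its arc. Pushing about 3 mm further moved it only about 0.2 mm while the force rose from 9.6 to 13.5 N, so it is at its stop.
- **Not confirmed:** I never read the arm's joint angle. It comes from the tool position and jaw turn, about 1.34 to 1.36 rad. In the last picture the gripper hides most of both parts, so I did not see them again after the swing, nor check the gap between arm and parts.
- **Bystanders:** I never touched the tin, spanner or injector on purpose, but I did not measure them at the end. The clock was about 29 s of the 67 s allowed.

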